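# Slide an orifice plate home under the clip of a leak-test block

### The job

Load the orifice plate into the leak-test block without grasping or lifting anything: with one fingertip press the spring clip's thumb bar down so that its foot rises, and keep it down while the other fingertip pushes the plate by its upright tab along the channel and under the foot, until the tab stands fully home against both stop posts. Then let the clip come down on the plate and move clear, leaving everything else on the bench where it is.

Things in the scene. Friction and masses are not known exactly. Their poses are not given: they have to be found in the camera images.
- block: Leak-test block, fixed to the bench: dark grey slab 170 (its x) x 116 (its y) x 20 mm tall, with a channel, a spring clip and two stop posts on top and a brass nozzle 32 mm long at its +x end. Place and yaw vary. Origin: centre of its underside. +x is the pushing direction, +y the thumb-bar side, z up. Its top, the deck, is at z = 20 mm.
- channel (a point): Point on the deck in the middle of the channel, at x = 0, y = -26, z = 20 mm in the block's frame. The channel runs along the block's x, 43 mm wide between two aluminium guide rails 5 mm wide and 5 mm high, and is open above. Axes as the block's.
- stops (a point): Point midway between the two stop posts, level with their rear (-x) faces, 15 mm above the deck: x = +15, y = -26, z = 35 mm in the block's frame. The posts stand on the two rails, at 24 mm to either side of this point, each 10 (x) x 5 (y) mm and 30 mm tall from the deck. Axes as the block's.
- hinge_pin (a point): Middle of the clip's hinge pin, at x = 0, y = +10, z = 36 mm in the block's frame; the pin runs along the block's x in lugs at x = -70 and x = +66 mm, which rise to z = 40 mm. The clip's steel arm crosses from the pin over the channel at x = 38 to 52 mm, its top at z = 43 mm at rest.
- plate: Orifice plate to load, loose, aluminium, about 90 g: 60 (its x) x 40 x 6 mm, a small dark hole near its front (+x) end, an upright tab along its rear edge. Origin: centre of its underside. Starts in the channel, pointing along it, origin at x = -30 to -8 mm in the block's frame (front end 16 to 38 mm short of the foot). Home: origin at x = +40, y = -26, z = 20 mm there. Slides easily (about 1 N).
- tab (a point): Point on the rear (-x) face of the plate's upright tab, the face to push, 18 mm above the plate's underside and midway across: x = -30 mm from the plate's origin. The tab is 5 mm thick (so its front face meets the stop posts), 54 mm wide, its top 30 mm above the plate's underside. Axes as the plate's.
- clip (a joint): Spring clip's hinge angle, rad: 0 at rest (foot 1 mm above the deck, blocking the channel), growing to 0.38 (end stop) as the thumb bar goes down and the foot rises. The foot clears the plate from about 0.15; 0.25 to 0.35 is good. Pressing takes about 4 N to start, 8 N at full travel. Let go, it springs back and rests on the loaded plate at about 0.14.
- thumb_bar (a point): Clip's thumb bar, steel strip 110 (x) x 24 (y) mm, to press anywhere along it. This point: centre of its top, at rest at x = -30, y = +42, z = 44.5 mm in the block's frame (spans x = -85 to +25), sloping up outwards 0.2 rad. Pressed to 0.3 rad its top is at z = 35 mm, 15 mm below the tab's top. It lies 68 mm beside the channel's middle, so fingers spread across reach both and can slide along x.
- clip_foot (a point): Clip's foot: round steel nub 10 mm wide (y), 14 mm long (x), on the end of the clip's arm, over the middle of the channel. This point: the middle of its lowest line, at rest at x = +45, y = -26, z = 21 mm in the block's frame (its rear end at x = +38 mm).
- spare_plate: Bystander: flat spare plate without a tab, 60 x 40 x 6 mm, lying on the bench. Origin: centre of its underside.
- filter: Bystander: pale green round filter standing upright, 52 mm across, 42 mm tall. Origin: centre of its underside.
- gauge: Bystander: loose round steel gauge lying face up, 52 mm across, 24 mm tall, with a brass stub. Origin: centre of its underside.
- tee: Bystander: white T-shaped tube fitting, 50 x 43 x 22 mm, lying on the bench. Origin: underside, where the tubes meet.
- meter: Bystander: white handheld meter lying face up, 130 x 66 x 26 mm. Origin: centre of its underside.
- driver: Bystander: screwdriver lying on the bench, 170 mm long. Origin: underside.
- spray: Bystander: red bottle with a yellow cap, 48 mm across, 120 mm tall. Origin: centre of its underside.
Not all that is in view belongs to the job. What is shaped like the plate but blue is not meant.

How it is judged:
On the way, in this order (a step that is already met when the one before it is completed fails the run):
1. the clip is held down by a finger while the plate is still short of the foot (value of joint clip above 0.175 rad and contact force between the fingers and clip above 0.5 N and x of plate in the frame of block below 0.006 m), for 0.1 s.
2. the plate is home against the posts with the clip still held down by a finger (value of joint clip above 0.175 rad and contact force between the fingers and clip above 0.5 N and x of plate in the frame of block above 0.037 m), for 0.1 s.
At the end, for the whole second after the job is handed in: The plate lies flat and at rest in the channel, its tab within 3 mm of the stop posts, and the released clip's foot bears on it (x of plate in the frame of block between 0.037 and 0.042 m and y of plate in the frame of block between -0.029 and -0.023 m and z of plate in the frame of block between 0.018 and 0.0225 m and angle between plate's own z axis and vertical below 0.06 rad and angle between the x axis of plate and the x axis of block, either way round below 0.08 rad and linear speed of plate below 0.01 m/s and value of joint clip between 0.08 and 0.2 rad and contact force between clip and plate above 1 N); the robot touches nothing.
It fails at once if the plate is lifted off the deck or tipped (z of plate in the frame of block above 0.028 m or angle between plate's own z axis and vertical above 0.25 rad).
It fails at once if something else on the bench is moved by more than 2 cm or knocked over (distance of any of spare_plate, filter, gauge, tee, meter, driver, spray from where it was at the start of the episode above 0.02 m or angle between any of spare_plate, filter, gauge, tee, meter, spray's own z axis and vertical above 0.5 rad).
It also fails if it takes over 40 s, if anything falls off the work surface, if the arm or the gripper's body presses on something with over 40 N, if the wrist force passes 120 N, or if a joint passes its speed limit or range.

### The arm

A 6-joint arm with a two-finger parallel gripper is mounted at the origin on the work surface. World frame = base frame: x ahead of the robot, y to its left, z up, the work surface at z = 0. Lengths are in m, angles in rad, forces in N, time in s.
With the tool pointing down it reaches from about 0.325 to 0.85 m from the base axis. Payload 4.4 kg.
Tool frame: the origin (TCP) lies at the very end of the fingers, on their centre line; the grasp point (between the pads) lies 19 mm behind it; z points along the fingers, y is the direction in which the jaws open and shut (so a half turn about z gives the same grasp; the last joint's range is limited). The gripper opens to 94 mm and grips with 3 to 60 N. Pads are 16 mm wide; open, the fingers measure 119 mm over their backs; the gripper's body (75 mm by 177 mm) begins 78 mm behind the grasp point.
Start: joints at [-1.363, 0.207, 1.542, -0, 1.393, -0.15], TCP at [0.202, -0.538, 0.205] pointing down, gripper open.
Joint ranges: [-2.73, 2.73], [-0.86, 2.22], [0.23, 2.46], [-1.11, 4.25], [0.08, 2.63], [-2.82, 2.82]. Speed limits (rad/s): [2.79, 2.79, 3.14, 3.14, 3.14, 3.14].

### API

Orientations are given as [roll, pitch, yaw] about the fixed x, y, z axes, in that order (R = Rz(yaw) Ry(pitch) Rx(roll)).
In Python, from cell import get_state, read_camera, camera_model, finish_job gives the robot as it stands.
- The arm moves only by the shell command python3 -m creep 'ROWS' [FORCE]. ROWS is JSON, one flat list of numbers, 7 for each row, row after row: the shift along the tool's x, y, z in cm, then the turn, a rotation vector about the tool's x, y, z in rad, then the finger opening in cm, from 0 to 9.4. In form: [dx, dy, dz, wx, wy, wz, hand, dx, dy, dz, wx, wy, wz, hand, ...]. A call has 1 to 10 rows; each row is the pose to reach, as a shift and turn from the pose commanded when the call began, along the tool's axes at that moment; what a row does not reach only later rows make up. A row lasts 1/8 s, in which the tool goes at most 62.5 mm and 10.7 degrees, less where a joint would pass 70% of its speed; a pose out of reach is approached as far as the arm can. A call with a gripper value outside its range is refused whole. The fingers move at their own pace and stop on an object; FORCE is the grip in N (left out, the last holds). Time passes only in rows, so rows that repeat a pose let the fingers close. It gives the time, the measured TCP pose, the force and the opening at its end, in the units of the state.
- get_state(): the state, without advancing time (a new reading comes with each control period).
- read_camera(name): name is "scene" or "top" or "wrist"; returns the picture (480x640x3 uint8, red, green, blue); there is no depth.
- camera_model(name): a dict with "K" (3x3 intrinsics, pixels), "R" (3x3) and "t" (3): a world point X has camera coordinates R X + t; the wrist camera has in their place "tool_from_camera" (4x4, takes a point from camera to tool coordinates, whose origin is the TCP and whose axes are the flange's). Camera axes: x right, y down, z forward; pixel columns grow to the right and rows downward; lengths in m; the calibration is good to about 2 mm. The wrist camera is an equidistant fisheye: a pixel r from the principal point sees the ray r / f radians off the axis. A picture is of the moment at which its call begins: read the wrist's pose just before it. camera_model takes no time and is no camera call.
- finish_job(): hands the job in, once; it reports no verdict.
The state is a dict: "clock": time; "joint_positions": joint angles; "dq": joint speeds; "effort": joint torques, N m; "ee_pos": TCP position; "tcp_rot": TCP orientation; "force": force on the tool from outside, world axes, zero at the start; "torque": the same for the moment, N m; "opening": finger opening in m.
Only numpy, scipy, OpenCV 4.12 (cv2) and the standard library are available. Lean on these libraries where they do the work, as an engineer would, in place of code of your own. Each camera call takes 0.05 s, during which the arm holds its last target.

## Working session

There is one attempt and no reset: what is moved stays moved. The work goes in short steps, Python scripts to look and compute and a shell command to move; the robot and the scene stay as the last step left them, time stands still between calls to the robot, and variables do not carry over. Pictures are saved under pics/ and viewed, and the job is handed in when it is done.

```bash
mkdir -p pics; ls; python3 - <<'E'
from cell import *
import cv2, numpy as np
s=get_state(); print({k:np.round(v,4).tolist() for k,v in s.items()})
for n in ("scene","top","wrist"):
    cv2.imwrite(f"pics/{n}0.png", read_camera(n)[:,:,::-1])
    m=camera_model(n); print(n,{k:np.round(v,4).tolist() if not isinstance(v,str) else v for k,v in m.items()})
E
```

```text
pics
{'clock': 0.0, 'joint_positions': [-1.3625, 0.2074, 1.5429, -0.0, 1.3935, -0.1505], 'dq': [-0.0011, -0.0004, -0.0001, 0.0012, 0.0008, -0.0001], 'effort': [0.0015, -37.0871, -28.142, 0.0699, 0.0361, -0.0002], 'ee_pos': [0.2017, -0.5376, 0.2043], 'tcp_rot': [-3.1394, -0.0003, 0.3588], 'force': [-0.1792, 0.7278, -0.1972], 'torque': [0.0159, -0.0043, -0.0431], 'opening': 0.0941}
scene {'K': [[543.3538, 0.0, 313.1734], [0.0, 543.3538, 238.5752], [0.0, 0.0, 1.0]], 'R': [[-0.6817, 0.7317, 0.0049], [0.5017, 0.4723, -0.7247], [-0.5326, -0.4915, -0.689]], 't': [0.3713, -0.2267, 1.6948]}
top {'K': [[502.2535, 0.0, 314.6132], [0.0, 502.2535, 234.2872], [0.0, 0.0, 1.0]], 'R': [[-0.0175, -0.9998, 0.0108], [-0.9981, 0.0168, -0.06], [0.0598, -0.0119, -0.9981]], 't': [0.0248, 0.5355, 1.0885]}
wrist {'K': [[371.6483, 0.0, 319.1349], [0.0, 371.6483, 237.181], [0.0, 0.0, 1.0]], 'tool_from_camera': [[0.0002, -0.9614, -0.2751, 0.0794], [1.0, 0.0004, -0.0007, -0.0011], [0.0008, -0.2751, 0.9614, -0.1788], [0.0, 0.0, 0.0, 1.0]]}
```

View pics/scene0.png

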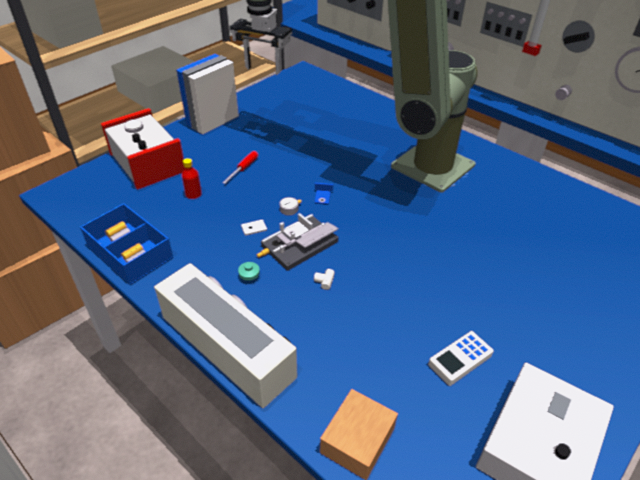

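View pics/top0.png

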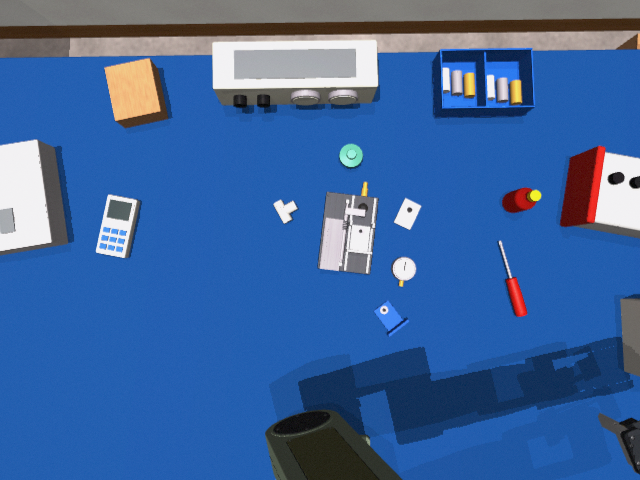

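View pics/wrist0.png

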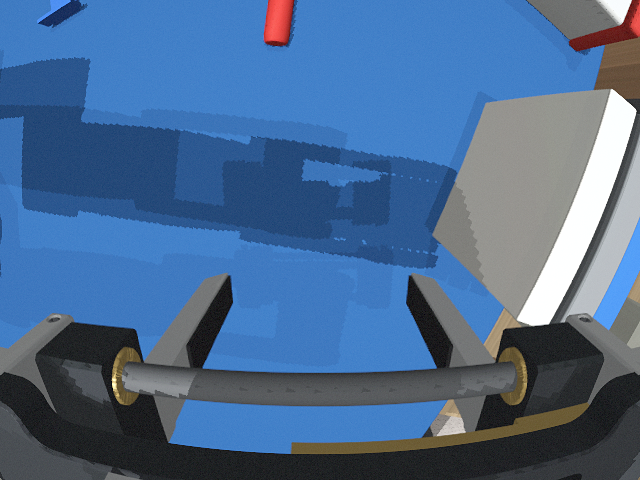

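The block is in the top view near (349,233), with the nozzle at (365,188) marking +x and the thumb bar on its left (+y). The silver tabbed plate is in the channel near (362,240). Of the lookalikes, the blue one at (390,316) is the decoy and the flat one at (407,213) is the spare. I'll enlarge to confirm.

```bash
python3 - <<'E'
import cv2
a=cv2.imread("pics/top0.png")[175:295,300:430]; cv2.imwrite("pics/topc.png",cv2.resize(a,None,fx=5,fy=5,interpolation=cv2.INTER_CUBIC))
a=cv2.imread("pics/scene0.png")[180:290,230:360]; cv2.imwrite("pics/scenec.png",cv2.resize(a,None,fx=5,fy=5,interpolation=cv2.INTER_CUBIC))
E
```

```text
(no output)
```

View pics/topc.png

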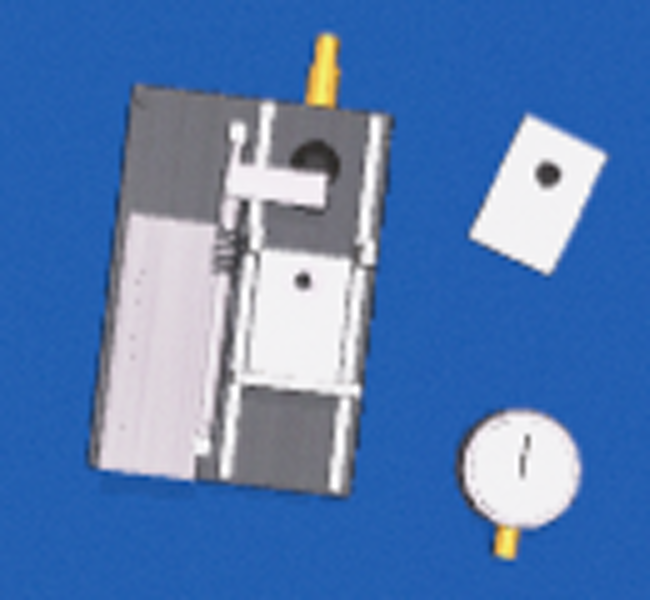

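View pics/scenec.png

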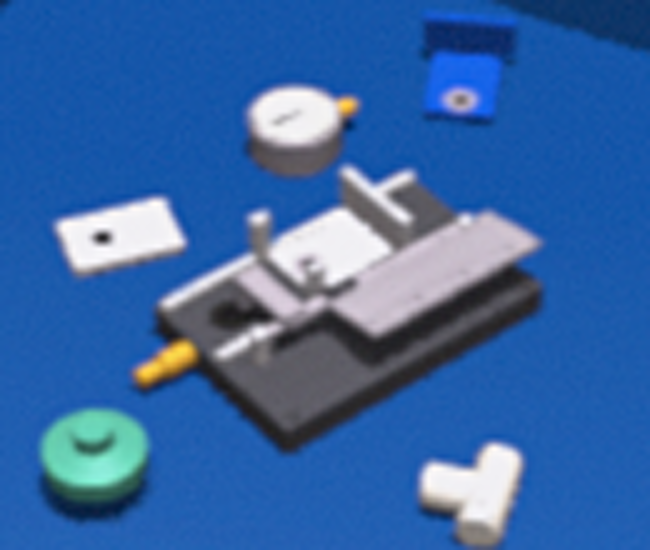

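The crop confirms it. The silver plate sits in the channel with its tab at crop (240-360, 385), the clip arm and foot at (280,185), and the bar at (150,345). Next, block pose and tab position by ray casting.

```bash
cat > h.py <<'E'
import numpy as np, cv2
from cell import *
from scipy.spatial.transform import Rotation as Ro
def ray(n,px,z):
    m=camera_model(n);K,R,t=map(np.array,(m['K'],m['R'],m['t']))
    d=R.T@np.linalg.solve(K,[px[0],px[1],1]);c=-R.T@t
    return c+d*(z-c[2])/d[2]
def proj(n,X):
    m=camera_model(n);K,R,t=map(np.array,(m['K'],m['R'],m['t']))
    p=K@(R@np.array(X)+t);return p[:2]/p[2]
def wproj(X):
    s=get_state();m=camera_model('wrist');T=np.array(m['tool_from_camera']);K=np.array(m['K'])
    p=Ro.from_euler('xyz',s['tcp_rot']).as_matrix().T@(np.array(X)-s['ee_pos'])
    p=T[:3,:3].T@(p-T[:3,3]);th=np.arctan2(np.hypot(*p[:2]),p[2]);return K[:2,2]+K[0,0]*th*p[:2]/np.hypot(*p[:2])
def wray(px,z):
    s=get_state();m=camera_model('wrist');T=np.array(m['tool_from_camera']);K=np.array(m['K'])
    u=np.array(px,float)-K[:2,2];r=np.hypot(*u);th=r/K[0,0]
    d=np.r_[np.sin(th)*u/r,np.cos(th)];R=Ro.from_euler('xyz',s['tcp_rot']).as_matrix()
    d=R@T[:3,:3]@d;c=R@T[:3,3]+s['ee_pos'];return c+d*(z-c[2])/d[2]
E
python3 - <<'E'
from h import *
f=lambda a:(a[0]/5+300-.4,a[1]/5+175-.4)
loc={'FL':(.085,.058),'FR':(.085,-.058),'RR':(-.085,-.058)}
pix={'FL':(136,86),'FR':(393,113),'RR':(350,495)}
P={k:ray('top',f(v),.02)[:2] for k,v in pix.items()}
A=np.array([loc[k] for k in loc]);B=np.array([P[k] for k in loc])
print(B, np.linalg.norm(B[0]-B[1]),np.linalg.norm(B[2]-B[1]))
a=A-A.mean(0);b=B-B.mean(0)
psi=np.arctan2((a[:,0]*b[:,1]-a[:,1]*b[:,0]).sum(),(a*b).sum());R=np.array([[np.cos(psi),-np.sin(psi)],[np.sin(psi),np.cos(psi)]])
c=B.mean(0)-R@A.mean(0);print('psi',psi,'c',c,'res',B-(A@R.T+c))
for nm,px,z in [('tabL',(240,380),.05),('tabR',(360,390),.05),('platefrontL',(258,248),.026),('platefrontR',(350,258),.026),('barFL',(133,213),.048),('barFR',(215,222),.042)]:
    print(nm,R.T@(ray('top',f(px),z)[:2]-c))
g=lambda a:(a[0]/5+230-.4,a[1]/5+180-.4)
for nm,px,z in [('FL',(288,450),.02),('RLtop',(540,290),.02),('tabtopfrontL',(412,214),.05),('tabtopR',(345,170),.05)]:
    print('scene',nm,R.T@(ray('scene',g(px),z)[:2]-c))
E
```

```text
[[ 0.62892659 -0.01288183]
 [ 0.61514226 -0.12594036]
 [ 0.44765666 -0.10292774]] 0.11389573560574144 0.16905918174314266
psi -0.1347349076432224 c [ 0.53842896 -0.05761924] res [[-0.00152301 -0.00131908]
 [ 0.00027466  0.00057108]
 [ 0.00124835  0.000748  ]]
tabL [-0.04070685 -0.00149831]
tabR [-0.03894101 -0.05275932]
platefrontL [ 0.01834512 -0.00454193]
platefrontR [ 0.01873058 -0.04496576]
barFL [0.02499419 0.05194582]
barFR [0.02588258 0.01630086]
scene FL [0.08950155 0.06764826]
scene RLtop [-0.0831569   0.05944852]
scene tabtopfrontL [-0.047447   -0.00335013]
scene tabtopR [-0.04189456 -0.05314053]
```

Block origin is about (0.538, -0.058) with yaw -0.135, and the plate is at x ≈ -11 mm. I'll move to a hover behind the tab, with tool x along block x.

```bash
python3 -m creep '[4,-3.5,0,0,0,0.05,9.4, 8,-7,0,0,0,0.1,9.4, 12.5,-11,0,0,0,0.15,9.0, 17,-15,0,0,0,0.2,8.5, 21.5,-19,0,0,0,0.25,8, 26,-23,0,0,0,0.3,7.5, 30.5,-27,0,0,0,0.35,7, 35,-30.5,0,0,0,0.4,6.5, 39,-34,0,0,0,0.45,6, 42.6,-37.1,0,0,0,0.494,5.6]' && python3 -m creep '[42.6,0,0,0,0,0,5.6]' --help 2>&1 | tail -3 | head -0; python3 - <<'E'
from h import *
s=get_state(); print({k:np.round(v,4).tolist() for k,v in s.items()})
E
```

```text
clock: 1.4
ee_pos: [0.471, -0.0395, 0.2054]
tcp_rot: [3.142, -0.0, -0.136]
force: [0.5, -0.1, -1.0]
opening: 0.0564
{'clock': 1.4, 'joint_positions': [-0.267, -0.0147, 1.7833, -0.0, 1.3729, 1.4396], 'dq': [0.8107, 0.3163, -0.3066, -0.0066, -0.0113, 1.158], 'effort': [-2.2872, -29.0512, -26.6986, 0.1418, 0.0918, -0.9342], 'ee_pos': [0.471, -0.0395, 0.2054], 'tcp_rot': [3.1415, -0.0, -0.1358], 'force': [0.5199, -0.0742, -1.0441], 'torque': [-0.0224, -0.0064, 0.0717], 'opening': 0.0564}
```

Arrived. The second creep call on that command line was a stray typo of mine, and the clock shows it didn't run. Now looking with the wrist camera.

```bash
python3 - <<'E'
from h import *
read_camera('top')
s=get_state(); print(s['clock'],np.round(s['ee_pos'],4),np.round(s['tcp_rot'],4),np.round(s['dq'],3),np.round(s['force'],2))
cv2.imwrite("pics/w1.png", read_camera('wrist')[:,:,::-1])
E
```

```text
1.45 [ 0.4729 -0.035   0.2054] [-3.1369e+00 -1.7000e-03 -1.3320e-01] [-0.084 -0.031  0.035 -0.061  0.025 -0.213] [0.58 2.02 0.55]
```

View pics/w1.png

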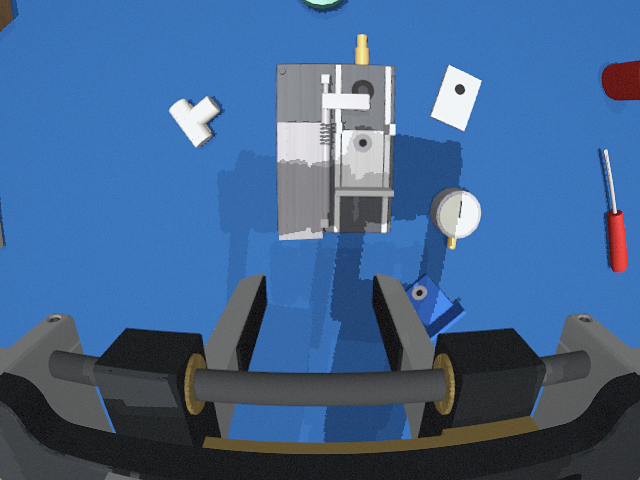

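The wrist view shows the block at (277-395, 65-235), with the tab at (335-394, 192) and the fingers clear of it. The picture was taken while the arm was still settling, so I'll retake it settled and enlarge.

```bash
python3 - <<'E'
from h import *
read_camera('top');read_camera('top')
s=get_state(); print(s['clock'],np.round(s['ee_pos'],4),np.round(s['tcp_rot'],4),np.round(s['dq'],3),np.round(s['force'],2))
a=read_camera('wrist')[:,:,::-1]
cv2.imwrite("pics/w2.png",a)
cv2.imwrite("pics/w2c.png",cv2.resize(a[55:250,265:405],None,fx=3,fy=3,interpolation=cv2.INTER_CUBIC))
E
```

```text
1.6 [ 0.4702 -0.0409  0.205 ] [ 3.1411e+00  1.2000e-03 -1.3260e-01] [-0.041 -0.012  0.008 -0.004  0.     0.001] [-0.37  0.41  0.19]
```

View pics/w2c.png

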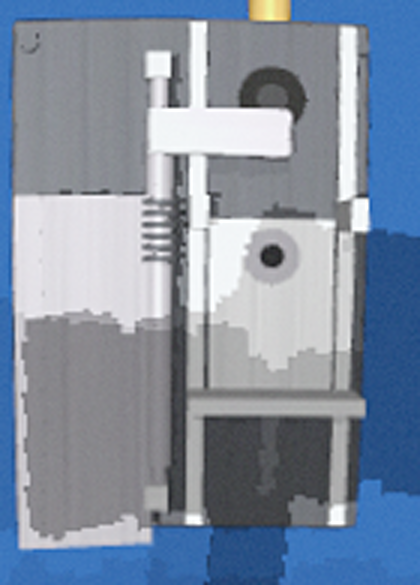

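```bash
python3 - <<'E'
from h import *
s=get_state(); print(s['clock'],np.round(s['ee_pos'],4))
f=lambda a:(a[0]/3+265-.33,a[1]/3+55-.33)
loc={'FL':(.085,.058),'FR':(.085,-.058),'RR':(-.085,-.058)}
pix={'FL':(14,20),'FR':(369,27),'RR':(356,526)}
B=np.array([wray(f(pix[k]),.02)[:2] for k in loc]);A=np.array([loc[k] for k in loc])
print(np.linalg.norm(B[0]-B[1]),np.linalg.norm(B[2]-B[1]))
a=A-A.mean(0);b=B-B.mean(0)
psi=np.arctan2((a[:,0]*b[:,1]-a[:,1]*b[:,0]).sum(),(a*b).sum());R=np.array([[np.cos(psi),-np.sin(psi)],[np.sin(psi),np.cos(psi)]])
c=B.mean(0)-R@A.mean(0);print('psi',psi,'c',c,'res',B-(A@R.T+c))
for nm,px,z in [('tabrearL',(190,415),.05),('tabrearR',(365,415),.05),('platefrontL',(208,218),.026),('platefrontR',(336,220),.026),('barFL',(14,196),.048),('barFR',(135,195),.040),('barRL',(20,550),.0475),('postR',(362,230),.05)]:
    print(nm,R.T@(wray(f(px),z)[:2]-c))
print('tcp in block',R.T@(np.array(s['ee_pos'])[:2]-c))
E
```

```text
1.65 [ 0.47   -0.0417  0.2051]
0.11467200605205549 0.1676809553520878
psi -0.1412589779097722 c [ 0.53456474 -0.05832196] res [[-4.46654389e-04 -7.25288187e-04]
 [-9.02491262e-04  6.82747157e-04]
 [ 1.34914565e-03  4.25410299e-05]]
tabrearL [-0.04135453  0.00017408]
tabrearR [-0.04053793 -0.05342694]
platefrontL [ 0.01855039 -0.00547215]
platefrontR [ 0.01897477 -0.04637646]
barFL [0.02499483 0.05322355]
barFR [0.02523622 0.01730997]
barRL [-0.08498857  0.05319527]
postR [ 0.01584952 -0.05062939]
tcp in block [-0.06628698  0.00738961]
```

The wrist-camera fix agrees: tab rear face at x ≈ -41, block yaw ≈ -0.14, fingers at x ≈ -66 and y ≈ +42 / -27. Descending to just above the bar.

```bash
python3 -m creep '[0,0,3,0,0,0.006,5.6, 0,0,6,0,0,0.006,5.6, 0,0,9,0,0,0.006,5.6, 0,0,11.5,0,0,0.006,5.6, 0,0,13.5,0,0,0.006,5.6, 0,0,14.8,0,0,0.006,5.6, 0,0,15,0,0,0.006,5.6, 0,0,15,0,0,0.006,5.6]'; python3 - <<'E'
from h import *
cv2.imwrite("pics/w3.png", read_camera('wrist')[:,:,::-1])
a=read_camera('scene')[:,:,::-1]
cv2.imwrite("pics/s3.png",cv2.resize(a[140:300,210:370],None,fx=3.7,fy=3.7,interpolation=cv2.INTER_CUBIC))
E
```

```text
clock: 2.65
ee_pos: [0.4709, -0.042, 0.056]
tcp_rot: [3.141, -0.001, -0.142]
force: [0.3, 1.2, 0.5]
opening: 0.0562
```

View pics/w3.png

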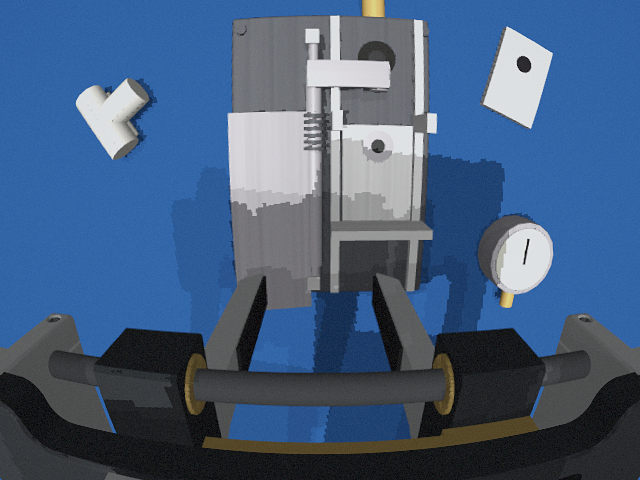

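View pics/s3.png

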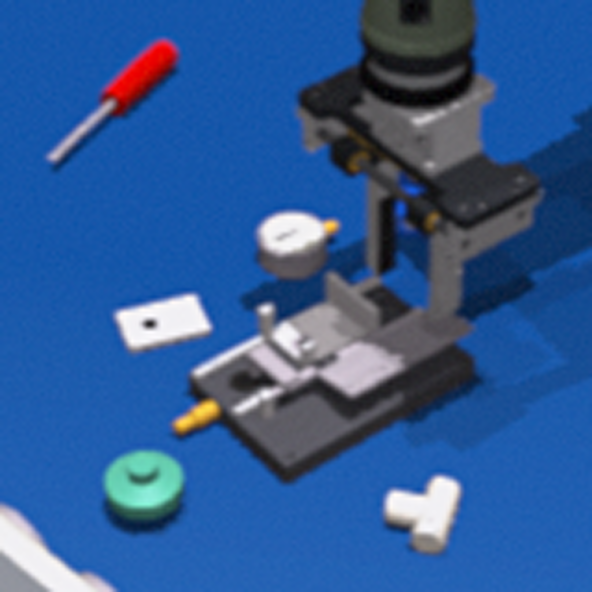

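The left finger is over the rear part of the bar (tip at about (262,280)). The right finger is behind the tab with a clear gap (tip at about (380,278)). Pressing down now.

```bash
python3 -m creep '[0,0,0.5,0,0,0,5.6, 0,0,0.9,0,0,0,5.6, 0,0,1.3,0,0,0,5.6, 0,0,1.7,0,0,0,5.6, 0,0,2.05,0,0,0,5.6, 0,0,2.05,0,0,0,5.6, 0,0,2.05,0,0,0,5.6]'; python3 - <<'E'
from h import *
cv2.imwrite("pics/w4.png", read_camera('wrist')[:,:,::-1])
s=get_state(); print(s['clock'],np.round(s['ee_pos'],4),np.round(s['tcp_rot'],4),np.round(s['force'],2),np.round(s['torque'],2))
E
```

```text
clock: 3.62
ee_pos: [0.4708, -0.0404, 0.0357]
tcp_rot: [-3.14, 0.0, -0.141]
force: [-2.5, 3.5, 7.6]
opening: 0.0555
3.675 [ 0.4708 -0.0403  0.0357] [-3.1396e+00  2.0000e-04 -1.4140e-01] [-2.59  3.23  9.11] [0.92 0.42 0.02]
```

View pics/w4.png

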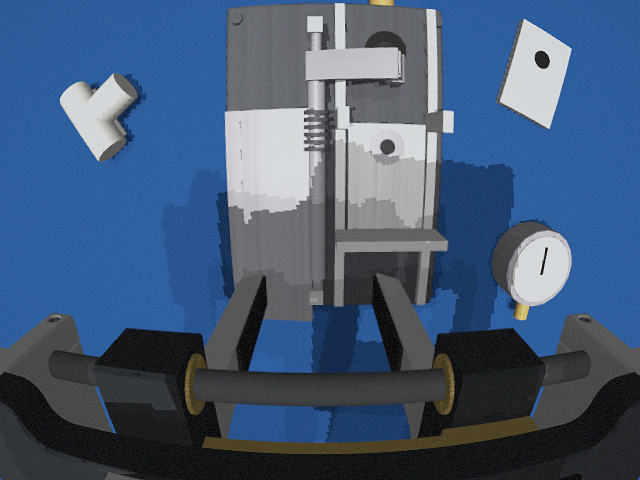

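The clip is pressed: the vertical reaction is about 8-9 N and the foot shows raised at (400,65). Expected travel to home is about 67 mm, so I'll do most of it now and then look.

```bash
python3 -m creep '[0.5,0,0,0,0,0,5.6, 1.0,0,0,0,0,0,5.6, 1.4,0,0,0,0,0,5.6, 1.8,0,0,0,0,0,5.6, 2.2,0,0,0,0,0,5.6, 2.6,0,0,0,0,0,5.6, 3.0,0,0,0,0,0,5.6, 3.5,0,0,0,0,0,5.6, 4.0,0,0,0,0,0,5.6, 4.0,0,0,0,0,0,5.6]'; python3 - <<'E'
from h import *
cv2.imwrite("pics/w5.png", read_camera('wrist')[:,:,::-1])
s=get_state(); print(s['clock'],np.round(s['ee_pos'],4),np.round(s['tcp_rot'],4),np.round(s['force'],2),np.round(s['torque'],2))
E
```

```text
clock: 4.92
ee_pos: [0.5078, -0.046, 0.0348]
tcp_rot: [-3.14, 0.006, -0.14]
force: [-5.6, 1.1, 9.1]
opening: 0.0561
4.975 [ 0.5078 -0.046   0.0348] [-3.1405  0.0058 -0.1404] [-5.07  1.76  9.11] [0.68 1.11 0.16]
```

View pics/w5.png

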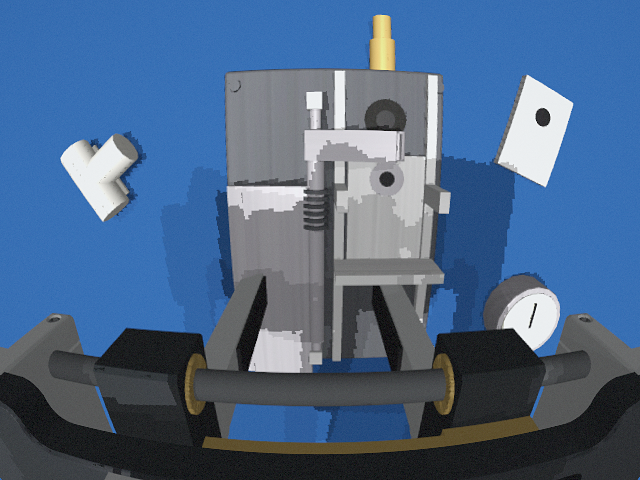

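The plate is straight and its front end is just passing under the raised foot at (385,155). About 30 mm remain, so I'll keep pushing.

```bash
python3 -m creep '[0.4,0,0,0,0,0,5.6, 0.8,0,0,0,0,0,5.6, 1.2,0,0,0,0,0,5.6, 1.6,0,0,0,0,0,5.6, 1.9,0,0,0,0,0,5.6, 2.2,0,0,0,0,0,5.6, 2.5,0,0,0,0,0,5.6, 2.7,0,0,0,0,0,5.6, 2.8,0,0,0,0,0,5.6]'; python3 - <<'E'
from h import *
a=read_camera('wrist')[:,:,::-1]
cv2.imwrite("pics/w6.png", cv2.resize(a[100:400,200:480],None,fx=2,fy=2,interpolation=cv2.INTER_CUBIC))
s=get_state(); print(s['clock'],np.round(s['ee_pos'],4),np.round(s['tcp_rot'],4),np.round(s['force'],2),np.round(s['torque'],2))
psi=-.141;R=np.array([[np.cos(psi),-np.sin(psi)],[np.sin(psi),np.cos(psi)]]);print(R.T@(np.array(s['ee_pos'])[:2]-[.5346,-.0583]))
E
```

```text
clock: 6.1
ee_pos: [0.5349, -0.0499, 0.0347]
tcp_rot: [-3.141, 0.007, -0.14]
force: [-8.2, 2.9, 8.7]
opening: 0.0556
6.15 [ 0.5351 -0.0499  0.0348] [-3.1406  0.0068 -0.1404] [-6.7   1.88  8.72] [0.62 1.21 0.16]
[-0.00068465  0.00835291]
```

View pics/w6.png

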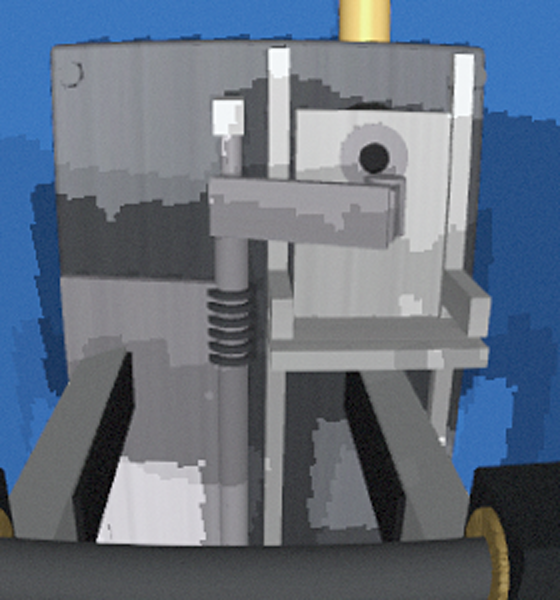

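The tab is almost at the posts, which are at crop (282,305) and (470,300). I'll creep on in small steps and watch for the force rise.

```bash
python3 -m creep '[0.1,0,0,0,0,0,5.6, 0.15,0,0,0,0,0,5.6, 0.2,0,0,0,0,0,5.6, 0.2,0,0,0,0,0,5.6]'; python3 -m creep '[0.1,0,0,0,0,0,5.6, 0.15,0,0,0,0,0,5.6, 0.2,0,0,0,0,0,5.6, 0.2,0,0,0,0,0,5.6]'
```

```text
clock: 6.65
ee_pos: [0.5367, -0.0501, 0.0347]
tcp_rot: [-3.141, 0.007, -0.14]
force: [-6.6, 2.5, 9.0]
opening: 0.0562
clock: 7.15
ee_pos: [0.5381, -0.0503, 0.0347]
tcp_rot: [-3.141, 0.009, -0.14]
force: [-8.6, 1.5, 10.2]
opening: 0.0558
```

```bash
python3 -m creep '[0.1,0,0,0,0,0,5.6, 0.2,0,0,0,0,0,5.6, 0.2,0,0,0,0,0,5.6, 0.2,0,0,0,0,0,5.6]';  python3 - <<'E'
from h import *
a=read_camera('wrist')[:,:,::-1]
cv2.imwrite("pics/w7.png", cv2.resize(a[100:400,200:480],None,fx=2,fy=2,interpolation=cv2.INTER_CUBIC))
s=get_state(); print(s['clock'],np.round(s['ee_pos'],4),np.round(s['tcp_rot'],4),np.round(s['force'],2),np.round(s['torque'],2))
E
```

```text
clock: 7.65
ee_pos: [0.5381, -0.0503, 0.0345]
tcp_rot: [-3.141, 0.013, -0.141]
force: [-12.5, 2.0, 13.8]
opening: 0.0558
7.7 [ 0.5381 -0.0503  0.0345] [-3.1406  0.013  -0.1406] [-12.98   2.9   13.78] [ 0.6   2.39 -0.02]
```

View pics/w7.png

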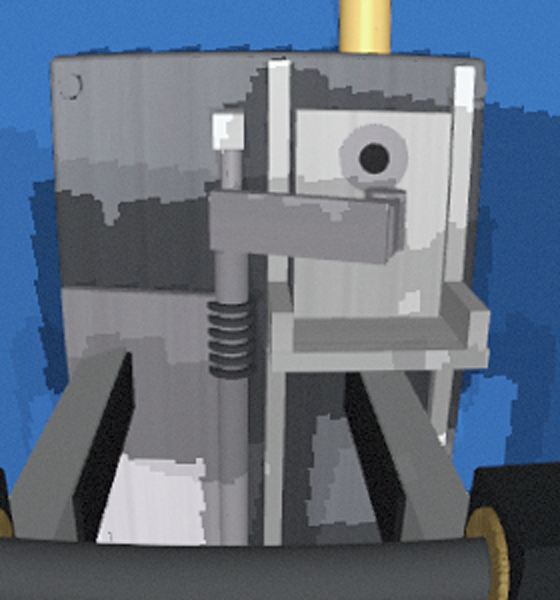

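The tool has stalled at x 0.538 while the push force doubled (6.6 → 13 N), and both posts touch the tab in the picture, so the plate is home. I'll back off the tab with the bar still held, then rise slowly.

```bash
python3 -m creep '[-0.4,0,0,0,0,0,5.6, -0.9,0,0,0,0,0,5.6, -1.4,0,0,0,0,0,5.6, -1.6,0,0,0,0,0,5.6, -1.6,0,0,0,0,0,5.6]';  python3 - <<'E'
from h import *
a=read_camera('wrist')[:,:,::-1]
cv2.imwrite("pics/w8.png", cv2.resize(a[100:400,200:480],None,fx=2,fy=2,interpolation=cv2.INTER_CUBIC))
s=get_state(); print(s['clock'],np.round(s['ee_pos'],4),np.round(s['tcp_rot'],4),np.round(s['force'],2),np.round(s['torque'],2))
E
```

```text
clock: 8.32
ee_pos: [0.5338, -0.0504, 0.0383]
tcp_rot: [-3.141, -0.013, -0.142]
force: [4.4, 0.9, 9.0]
opening: 0.0564
8.375 [ 0.5339 -0.0504  0.0383] [-3.1414 -0.0125 -0.1423] [4.23 0.92 7.78] [ 0.31 -0.96 -0.16]
```

View pics/w8.png

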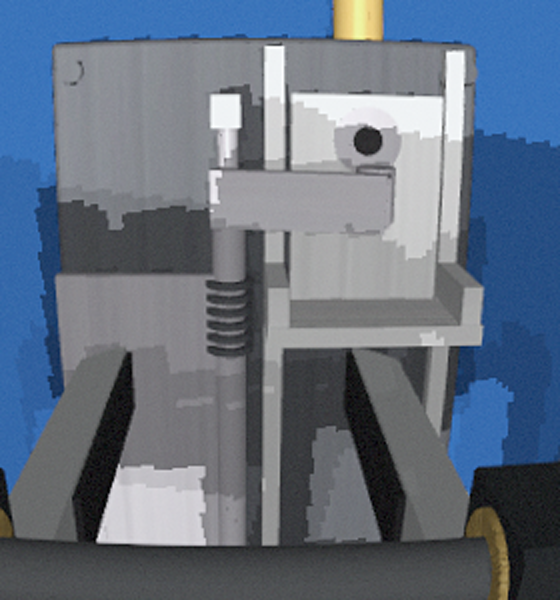

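The plate stayed against the posts and the pushing finger is about 4 mm clear. Releasing slowly.

```bash
python3 -m creep '[-0.2,0,-0.2,0,0,0,5.6, -0.2,0,-0.5,0,0,0,5.6, -0.2,0,-0.8,0,0,0,5.6, -0.2,0,-1.2,0,0,0,5.6, -0.2,0,-1.8,0,0,0,5.6, -0.2,0,-3,0,0,0,5.6, -0.2,0,-5,0,0,0,5.6, -0.2,0,-7,0,0,0,5.6, -0.2,0,-8.5,0,0,0,5.6, -0.2,0,-9,0,0,0,5.6]';  python3 - <<'E'
from h import *
read_camera('top'); read_camera('top'); read_camera('top')
a=read_camera('wrist')[:,:,::-1]
cv2.imwrite("pics/w9.png", a)
s=get_state(); print(s['clock'],np.round(s['ee_pos'],4),np.round(s['tcp_rot'],4),np.round(s['force'],2),np.round(s['torque'],2))
b=read_camera('scene')[:,:,::-1]
cv2.imwrite("pics/s9.png",cv2.resize(b[140:300,210:370],None,fx=3.7,fy=3.7,interpolation=cv2.INTER_CUBIC))
E
```

```text
clock: 9.62
ee_pos: [0.5268, -0.0495, 0.1265]
tcp_rot: [3.141, -0.002, -0.141]
force: [-1.1, 0.3, -1.1]
opening: 0.056
9.825 [ 0.5254 -0.0492  0.1244] [-3.1415e+00  1.2000e-03 -1.4120e-01] [-0.19 -0.26 -0.01] [ 0.1   0.02 -0.  ]
```

View pics/w9.png

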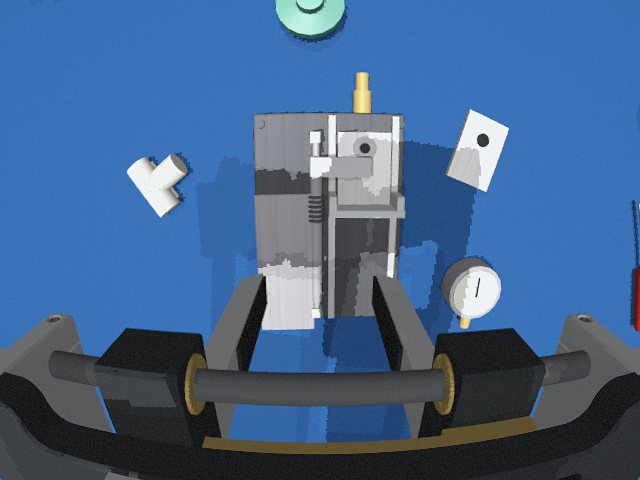

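View pics/s9.png

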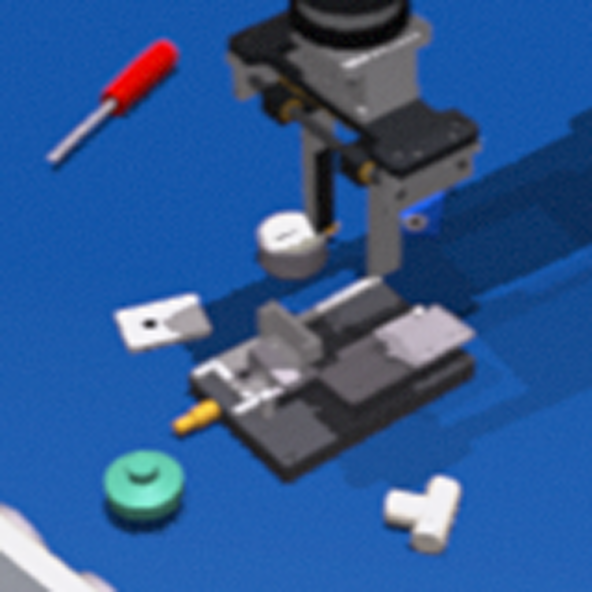

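The tool is clear at z 0.125 with no force on it, the clip is down on the plate and the bystanders haven't moved. One numeric check on the tab and posts.

```bash
python3 - <<'E'
import cv2
a=cv2.imread("pics/w9.png")[105:230,250:410]; cv2.imwrite("pics/w9c.png",cv2.resize(a,None,fx=4.5,fy=4.5,interpolation=cv2.INTER_CUBIC))
E
```

```text
(no output)
```

View pics/w9c.png

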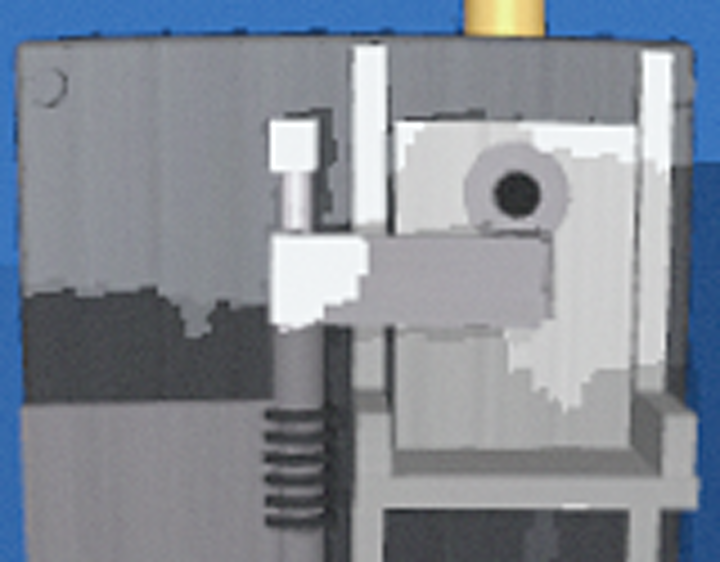

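```bash
python3 - <<'E'
from h import *
psi=-.141;R=np.array([[np.cos(psi),-np.sin(psi)],[np.sin(psi),np.cos(psi)]])
f=lambda a:(a[0]/4.5+250-.4,a[1]/4.5+105-.4)
B=lambda p,z:np.round(1e3*R.T@(wray(f(p),z)[:2]-[.5346,-.0583]),1)
print('front deck edge (85)',B((20,43),.02),B((690,48),.02))
print('plate front (70)',B((397,121),.026),B((636,124),.026))
print('tab top rear (10)',B((357,508),.05),B((697,508),.05))
s=get_state();print(s['clock'],np.round(s['force'],2),np.round(s['dq'],3))
E
```

```text
front deck edge (85) [83.9 57.7] [ 83.7 -55.2]
plate front (70) [69.8 -5.2] [ 70.2 -44.9]
tab top rear (10) [10.1  1.7] [ 10.4 -52.1]
9.875 [-0.35 -0.3  -0.88] [ 0.001  0.005  0.001 -0.    -0.     0.001]
```

The plate front reads 70 mm and the tab rear 10 mm, both matching home, and the plate is straight. Handing in.

```bash
python3 -c "
from cell import finish_job
print(finish_job())"
```

```text
the job is handed in; nothing more can be done
None
```

The orifice plate is loaded, with its tab against both stop posts and the clip released onto it. I handed the job in at about 9.9 s; no verdict was reported.

**What I did:** One finger pressed the thumb bar down, with about 8–9 N of reaction and a tip height of 35 mm. That works out to roughly 0.3 rad, estimated from the tip height because the joint is not measured. The other finger then pushed the tab about 51 mm until the tool stalled and the push force rose from about 7 to 13 N. I backed off about 4 mm with the bar still held, let the clip come down slowly, and moved clear.

**Last checks:**
- **Plate position:** the wrist camera put the plate's front at 70 mm and the tab's rear face at 10 mm in the block's frame. Both match home, and the plate looks straight.
- **Robot clear:** the force reading was near zero and the arm was still, with the fingers about 125 mm above the bench.
- **Bystanders:** none of those near the block looked moved in the last pictures; I did not measure them.

**Disagreements and limits:**
- **Block position:** the top and wrist cameras differed by about 4 mm, so I relied on the wrist view and the contact force.
- **Bar height:** the bar rose about 4 mm as I backed off, after the plate was already home.
- **Clip on plate:** I saw the clip resting on the plate but could not measure its force or angle.
- **Stray command:** the first move's command line also held a stray move call, typed by mistake. The clock and pose showed it did not move the arm.

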